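# Clamp a gas cartridge in the ratchet clamp and hold it pressed

### The job

The gas cartridge has to be held steady while I screw its cap on: without picking it up, roll it over the bed until it lies along the rest block, leaving the clamp arm open. Then swing the yellow clamp arm over against its spring, past the last click of the ratchet, until its rubber pad is squeezed firmly against the cartridge, and keep holding the arm pressed: finish while still holding it there, without letting go. Leave everything else where it is.

Things in the scene. Friction and masses are not known exactly. Their poses are not given: they have to be found in the camera images.
- clamp: the clamp: blue steel bed plate 315 x 345 mm, top face at z = 12 mm, with a black rubber mat, bolted down. Origin at the underside below the middle of the rest block's length; x runs along the block, +y is the way the cartridge rolls to it. In this frame the plate spans x -120..195, y -205..140 mm, the block x -65..65, y 90..125, top at z = 58 mm
- block_face (a point): middle of the rubber face of the rest block, 30 mm above the bench (the height of the cartridge's axis); the face is 130 mm long, upright, and looks to the clamp's -y
- cartridge: the gas cartridge: steel cylinder 36 mm in diameter, 110 mm long, green ring, yellow label, brass neck at its -x end (140 mm overall), about 0.3 kg, lying on the bed roughly along the clamp's x, free to roll. Origin on its axis at the cylinder's middle, 30 mm above the bench; axis at clamp y = 72 mm when against the block. x is its length, z points out through the label and turns as it rolls
- clamp_arm (a joint): swing of the yellow arm (rad): 0 open, pointing to clamp -y, sprung against a pin; grows clockwise seen from above. At 1.571 it points to clamp -x and its pad just meets a cartridge at the block; end stop 1.636. Bar 14 mm wide, 20-44 mm above the bench. Clicks at about 1.16, 1.36, 1.56 (last); it cannot spring back past one. Force at the grip: 1.5 N first, 4 before the pad meets, 14 at the stop
- clamp_pivot (a point): point on the arm's pivot axis, 85 mm above the bench, at clamp x = 125, y = 24 mm
- clamp_grip (a point): on the arm's red upright grip (a round post 22 mm in diameter, from 46 to 108 mm above the bench), on its axis 85 mm above the bench, 185 mm from the pivot axis; it can be pinched from above or pushed from behind
- clamp_pad (a joint): how far the sprung round rubber pad (28 mm in diameter, 120 mm out along the arm, facing the way the arm closes, centre 30 mm above the bench) is pushed in (m): 0 free, 0.010 at most; it presses with 4 N when it begins to yield and 1.2 N more per mm
- pawl (a joint): the brass ratchet pawl, a slider sprung against the arm's toothed hub (m): 0 dropped fully in, about 0.004 on the crest of a tooth; it drops back to 0 behind the last tooth
- brass_cap: bystander: brass thread cap, 26 mm in diameter, 20 mm high, standing on a corner of the bed; origin under its centre
- spare_cartridge: bystander: a second cartridge standing upright on the bench, brass neck up, 36 mm in diameter, 140 mm high; origin under its centre
- valve_head: bystander: extinguisher valve with squeeze lever, standing on the bench, 85 mm high, levers reaching 90 mm to its -x; origin under its brass foot
- gauge: bystander: pressure gauge lying face up, 52 mm in diameter, 16 mm high; origin under its centre
- grease_jar: bystander: jar of grease, 60 mm in diameter, 55 mm high; origin under its centre
- wrench: bystander: steel wrench lying flat, 180 mm long along its x, 8 mm high; origin under its middle
- screwdriver: bystander: screwdriver with orange handle, 200 mm long along its x, 26 mm high; origin under its middle
Not all that is in view belongs to the job. Leave any purple look-alike of the cartridge alone.

How it is judged:
By the outcome, as a careful person would: the job done as asked, in the order asked, and still so for the second after the job is handed in, while the arm keeps its last pose, push and grip.
It also fails if it takes over 64 s, if anything falls off the work surface, if the arm or the gripper's body presses on something with over 40 N, if the wrist force passes 120 N, or if a joint passes its speed limit or range.

### The arm

A 6-joint arm with a two-finger parallel gripper is mounted at the origin on the work surface. World frame = base frame: x ahead of the robot, y to its left, z up, the work surface at z = 0. Lengths are in mm, angles in degrees, forces in N, time in s.
With the tool pointing down it reaches from about 325 to 1000 mm from the base axis. Payload 5.1 kg.
Tool frame: the origin (TCP) lies on the centre line of the jaws, within the pads' length; the fingertips stand tips_ahead ahead of it and the grasp point (between the pads) lies 3 mm ahead of it (tips_ahead is the distance from the TCP to the fingertips, in mm); z points along the fingers, y is the line along which they close (so a half turn about z gives the same grasp; the last joint's range is limited). The gripper opens to 85 mm and grips with 20 to 120 N. Pads are 22 mm wide; open, the fingers measure 114 mm over their backs; the gripper's body (76 mm by 85 mm) begins 54 mm behind the grasp point. The pads swing forward as they close: fully open they stand 13 mm farther back than shut.
Start: joints at [-69.076, 7.093, 94.555, -0, 78.352, -4.733], TCP at [281.407, -585.914, 219.222] pointing down, gripper open.
Joint ranges: [-149.61, 149.61], [-58.7, 133.49], [1.44, 155.28], [-77.14, 257.14], [18.33, 153.61], [-166.67, 166.67]. Speed limits (degrees/s): [147.25, 147.25, 180, 180, 180, 180].

### API

Orientations are given as [roll, pitch, yaw] about the fixed x, y, z axes, in that order (R = Rz(yaw) Ry(pitch) Rx(roll)).
In Python, from rig import * gives the robot as it stands.
- The arm moves only by the tool jog_arm, never from a script. Its argument "moves" is a list that holds one entry, the list of rows, each a list of 7 numbers: the finger opening in cm, from 0 to 8.54, then the shift along the world's x, y, z in cm, then the turn, a rotation vector about the world's x, y, z in degrees. A call has 1 to 20 rows; each row shifts and turns the commanded pose from where the row before left it; what a row does not reach is not made up. A row lasts 1/10 s, in which the tool goes at most 50 mm and 8.59 degrees, less where a joint would pass 70% of its speed; a pose out of reach is approached as far as the arm can. A call is refused whole if a number of a shift passes 5 or a number of a turn 8.59, either way. A call with a gripper value outside its range is refused whole. The fingers move at their own pace and stop on an object; "force" is the grip in N (left out, the last holds). Time passes only in rows, so rows that do not move let the fingers close. It gives the time, the measured TCP pose, the force, the opening and the grip force at its end, in the units of the state.
- get_obs(): the state, without advancing time (a new reading comes with each control period).
- get_image(name): name is "scene" or "side" or "wrist"; returns a dict with "pixels" (400x640x3 uint8, blue, green, red), "fx", "fy", "cx", "cy" (pixels), "extrinsics" (4x4, takes a point from world to camera coordinates). Camera axes: x right, y up, looking along -z (the intrinsics and any distortion apply to the point x, -y, -z); pixel columns grow to the right and rows downward; lengths in mm; the calibration is good to about 2 mm. A picture is of the moment at which its call begins. There is no depth.
- sign_off(): hands the job in; it is judged then, once.
The state is a dict: "clock": time; "qpos": joint angles; "qvel": joint speeds; "tau": joint torques, N m; "position": TCP position; "eef_rot": TCP orientation; "wrist_force": force on the tool from outside, world axes, zero at the start; "moment": the same for the moment, N m; "width": finger opening in mm; "gripper_force": force on a finger pad.
Only numpy, scipy, OpenCV 4.12 (cv2) and the standard library are available. Lean on these libraries where they do the work, as an engineer would, in place of code of your own. Each camera call takes 0.05 s, during which the arm holds its last target. There are 200 camera calls.

## Working session

There is one attempt and no reset: what is moved stays moved. The work goes in short steps, Python scripts to look and compute and a tool call to move; the robot and the scene stay as the last step left them, time stands still between calls to the robot, and variables do not carry over. Pictures are saved under pics/ and viewed, at most 10 in all, crops included, and the job is handed in when it is done.

Besides the shell and the picture viewer there is one more tool, called after "Request:" by a JSON object that holds its "op" and its "data". jog_arm: Moves the arm, as the interface text tells. Its arguments: {"type":"object","properties":{"moves":{"type":"array"},"force":{"type":"number"}},"required":["moves"]}

```bash
mkdir -p pics; ls; python3 - <<'E'
from rig import *
import cv2,numpy as np
o=get_obs();print(o)
for n in ("scene","side"):
    i=get_image(n);cv2.imwrite(f"pics/{n}0.png",i["pixels"]);print(n,i["fx"],i["fy"],i["cx"],i["cy"],np.round(i["extrinsics"],4).tolist(),[k for k in i])
E
```

```text
pics
{'clock': 0.0, 'qpos': array([-6.90764631e+01,  7.13473098e+00,  9.46358401e+01, -1.08475904e-03,
        7.83504898e+01, -4.73311512e+00]), 'qvel': array([ 0.03142502, -0.08374635,  0.00534659,  0.07618144,  0.00763554,
       -0.01597874]), 'tau': array([ 1.17083837e-03, -4.23608243e+01, -3.65452373e+01,  1.15908160e-04,
        6.87802341e-03, -1.00807392e-05]), 'position': array([ 281.16840689, -585.32670586,  217.92094691]), 'eef_rot': array([-1.79879264e+02, -8.93095093e-03,  2.56568628e+01]), 'wrist_force': array([-0.62121506, -0.54212687, -0.22858875]), 'moment': array([-0.05436735, -0.02054707, -0.00275989]), 'gripper_force': 0.0, 'width': 85.19915414341075}
scene 395.1841523359061 395.1841523359061 318.79479100351415 203.3505538533586 [[0.0371, 0.9993, -0.0061, -7.2804], [-0.6057, 0.0273, 0.7952, 227.6393], [0.7948, -0.0259, 0.6063, -1606.9101], [0.0, 0.0, 0.0, 1.0]] ['pixels', 'fx', 'fy', 'cx', 'cy', 'extrinsics']
side 494.88520099010924 494.88520099010924 319.96065986386577 186.70826957523286 [[-0.9554, -0.2942, -0.0236, 439.0035], [0.1568, -0.5736, 0.804, -151.086], [-0.2501, 0.7645, 0.5942, -1424.8365], [0.0, 0.0, 0.0, 1.0]] ['pixels', 'fx', 'fy', 'cx', 'cy', 'extrinsics']
```

View pics/scene0.png

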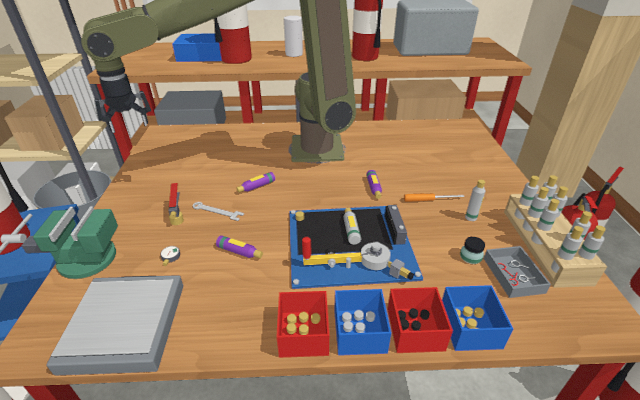

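View pics/side0.png

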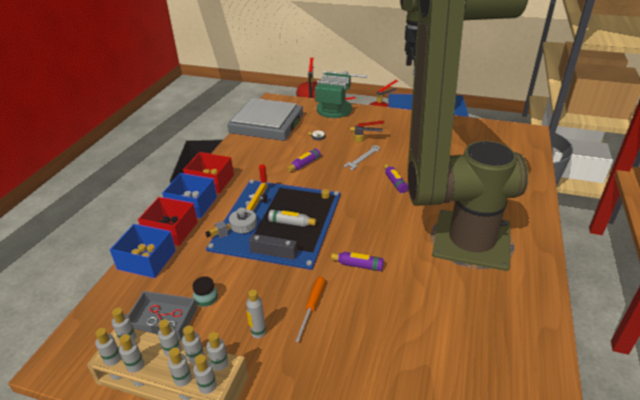

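Scene view: bed plate at cols 288–422, rows 207–286. The block is at about (398,225), the arm hub at (375,257), the red grip at (307,247) and the silver cartridge on the bed at about (352,226). The other cartridge candidates are purple look-alikes at (256,182), (374,184) and (238,247), plus an upright spare at (476,202). The silver one lying on the mat, with a green ring and yellow label, fits the description. I'll confirm it in an enlarged crop.

```bash
python3 - <<'E'
import cv2,numpy as np
a=cv2.imread("pics/scene0.png")[195:295,280:430]
b=cv2.imread("pics/side0.png")[160:275,200:350]
cv2.imwrite("pics/crop1.png",np.vstack([cv2.resize(a,None,fx=5,fy=5,interpolation=cv2.INTER_CUBIC)]))
cv2.imwrite("pics/crop2.png",cv2.resize(b,None,fx=5,fy=5,interpolation=cv2.INTER_CUBIC))
E
```

```text
(no output)
```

View pics/crop1.png

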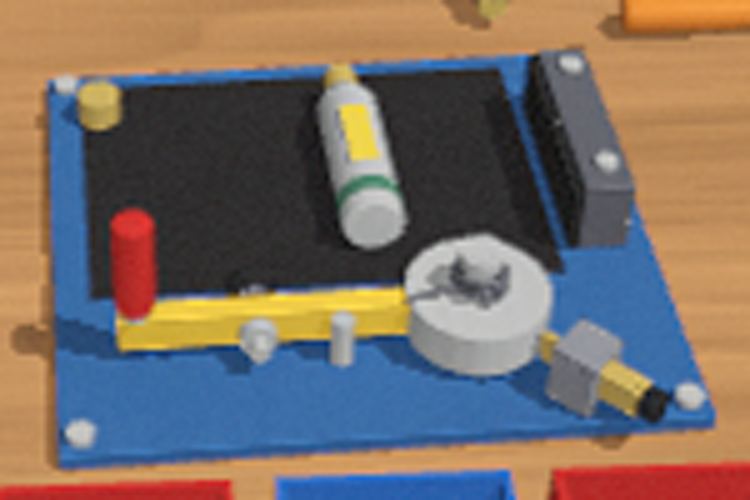

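View pics/crop2.png

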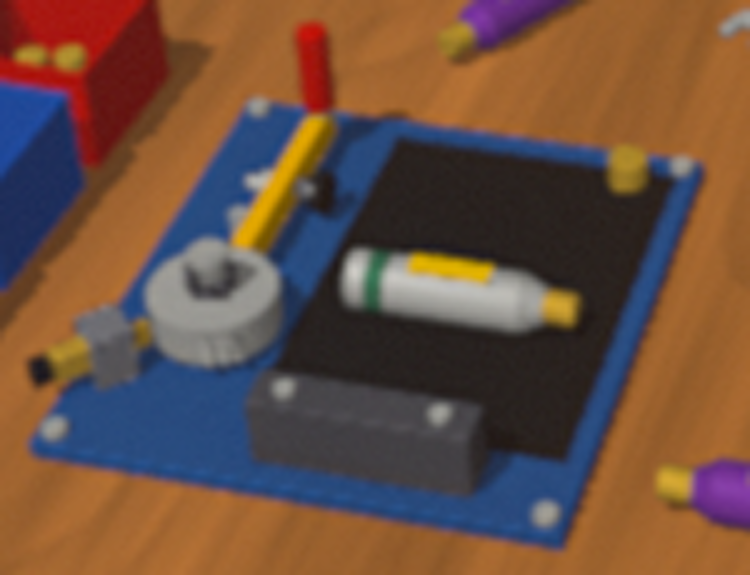

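The crops confirm it: a silver cartridge with yellow label and green ring lies on the mat with its neck toward the robot. In crop1 its base is at about (375,218) and its neck tip at about (341,72). Next I'll fit the clamp pose from the plate corners.

```bash
cat > h.py <<'E'
import numpy as np
from scipy.optimize import least_squares
from rig import *
cams={}
def cam(n,i=None):
    if n not in cams:
        i=i or get_image(n); cams[n]=(i["fx"],i["fy"],i["cx"],i["cy"],np.array(i["extrinsics"]))
    return cams[n]
def proj(n,p):
    fx,fy,cx,cy,E=cam(n); p=np.atleast_2d(p); q=p@E[:3,:3].T+E[:3,3]
    return np.c_[cx+fx*q[:,0]/-q[:,2], cy+fy*-q[:,1]/-q[:,2]]
def tow(s,c):
    c=np.atleast_2d(c).astype(float);a=s[2];R=np.array([[np.cos(a),-np.sin(a),0],[np.sin(a),np.cos(a),0],[0,0,1]])
    return c@R.T+[s[0],s[1],0]
def onplane(n,uv,z):
    fx,fy,cx,cy,E=cam(n);R=E[:3,:3];c=-R.T@E[:3,3];d=R.T@np.array([(uv[0]-cx)/fx,-(uv[1]-cy)/fy,-1])
    return c+d*(z-c[2])/d[2]
A=lambda u,v:np.array([u/5-.4+280,v/5-.4+195])
B=lambda u,v:np.array([u/5-.4+200,v/5-.4+160])
E
python3 - <<'E'
from h import *
C=[(-120,-205,12),(195,-205,12),(195,140,12),(-120,140,12)]
ua=np.array([A(50,83),A(60,458),A(715,410),A(582,50)]);ub=np.array([B(705,168),B(243,103),B(35,440),B(565,538)])
f=lambda s:np.r_[(proj("scene",tow(s,C))-ua).ravel(),(proj("side",tow(s,C))-ub).ravel()]
r=least_squares(f,[650,0,0],x_scale=[10,10,.1],loss="soft_l1");s=r.x;print(s,np.degrees(s[2]),np.round(f(s),1))
np.save("s.npy",s)
inv=lambda p:(p[:2]-s[:2])@np.array([[np.cos(s[2]),-np.sin(s[2])],[np.sin(s[2]),np.cos(s[2])]])
for nm,n,uv,z in [("base","scene",A(375,220),30),("neck","scene",A(341,76),30),("base","side",B(350,276),30),("neck","side",B(570,310),30),
 ("griptop","scene",A(132,218),108),("griptop","side",B(312,30),108),("hub","scene",A(478,265),85),("cap","scene",A(100,90),32)]:
    w=onplane(n,uv,z);print(nm,n,np.round(w),np.round(inv(w)))
print("pivot",tow(s,(125,24,85)),"grip0 exp",tow(s,(125,-161,85)),"block face",tow(s,(0,90,30)))
E
```

```text
[5.32262612e+02 1.06960511e+02 4.38589841e-02] 2.5129346823242678 [-0.5 -1.3  0.2 -0.4  1.2  0.4 -0.5 -0.5 -0.1 -1.5  1.2 -0.9 -1.4  0.8
 -0.2 -0.3]
base scene [585.  88.  30.] [ 52. -21.]
neck scene [452.  81.  30.] [-81. -22.]
base side [590.  87.  30.] [ 57. -22.]
neck side [453.  82.  30.] [-80. -22.]
griptop scene [663. -50. 108.] [ 124. -162.]
griptop side [663. -47. 108.] [ 124. -160.]
hub scene [681. 128.  85.] [150.  14.]
cap scene [462. -69.  32.] [ -78. -173.]
pivot [[656.09012742 136.41804653  85.        ]] grip0 exp [[664.2014384  -48.40404802  85.        ]] block face [[528.31656881 196.87396204  30.        ]]
```

Request:
{"op": "jog_arm", "data": {"moves": [[[6,1.6,3.92,0,0,0,8.35],[6,1.6,3.92,0,0,0,8.35],[6,1.6,3.92,0,0,0,8.35],[6,1.6,3.92,0,0,0,8.35],[6,1.6,3.92,0,0,0,8.35],[6,1.6,3.92,0,0,0,8.35],[6,1.6,3.92,0,0,0,8.35],[6,1.6,3.92,0,0,0,8.35],[6,1.6,3.92,0,0,0,0],[6,1.6,3.92,0,0,0,0],[6,1.6,3.92,0,0,0,0],[6,1.6,3.92,0,0,0,0],[6,1.6,3.92,0,0,0,0],[6,1.6,3.92,0,0,0,0],[6,1.6,3.92,0,0,0,0],[6,1.6,3.92,0,0,0,0],[6,0,0,0,0,0,0],[6,0,0,0,0,0,0]]]}}

```text
clock: 2.0
position: [537.3, 42.0, 218.8]
eef_rot: [-179.9, 0.0, 92.6]
wrist_force: [-0.5, -0.2, 0.4]
width: 59.9
gripper_force: 0.0
```

```bash
python3 - <<'E'
import rig
print([k for k in dir(rig) if not k.startswith("__")])
try: print(rig.tips_ahead)
except Exception as e: print(e)
from h import *
import cv2
i=get_image("wrist");cv2.imwrite("pics/w1.png",i["pixels"]);cam("wrist",i)
o=get_obs();print(o["position"],o["eef_rot"],o["width"],o["qpos"],sorted(o))
s=np.load("s.npy")
for c in [(-83,-22,30),(57,-22,30),(125,24,85),(125,-161,108)]: print(c,proj("wrist",tow(s,c)))
E
```

```text
['Unreachable', 'get_image', 'get_obs', 'sign_off', 'tips_ahead']
22.0
[537.09616807  41.16943459 218.85753954] [-1.79951704e+02  2.44457464e-02  9.24850828e+01] 60.01842746820701 [-1.31254780e+00 -7.05357772e+00  1.08741067e+02 -2.81702316e-02
  7.83590831e+01 -3.79192495e+00] ['clock', 'eef_rot', 'gripper_force', 'moment', 'position', 'qpos', 'qvel', 'tau', 'width', 'wrist_force']
(-83, -22, 30) [[251.18315106 141.27404088]]
(57, -22, 30) [[365.50248719 141.36772994]]
(125, 24, 85) [[445.76367561  99.78267614]]
(125, -161, 108) [[431.38284865 276.27403801]]
```

View pics/w1.png

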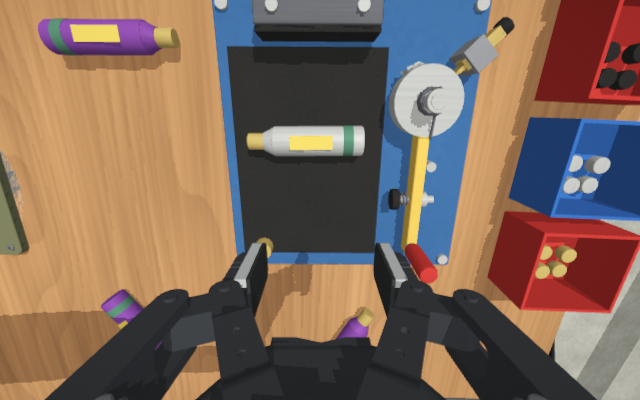

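The wrist view agrees with the fit: cartridge axis on row 141, neck tip at col 248 and base at col 365, against predictions of 251 and 365. Next I'll lower the fingers behind the cartridge and roll it slowly with both of them.

Request:
{"op": "jog_arm", "data": {"moves": [[[6,0,0,-4,0,0,0],[6,0,0,-4,0,0,0],[6,0,0,-4,0,0,0],[6,0,0,-3,0,0,0],[6,0,0,-1.7,0,0,0],[6,0,0,-1,0,0,0],[6,0,0.5,0,0,0,0],[6,-0.04,0.5,0,0,0,0],[6,-0.01,0.3,0,0,0,0],[6,-0.01,0.3,0,0,0,0],[6,-0.02,0.3,0,0,0,0],[6,-0.01,0.3,0,0,0,0],[6,-0.01,0.3,0,0,0,0],[6,-0.01,0.3,0,0,0,0],[6,-0.02,0.3,0,0,0,0],[6,-0.01,0.3,0,0,0,0]]]}}

```text
clock: 3.65
position: [536.0, 75.5, 42.2]
eef_rot: [-180.0, 0.0, 92.5]
wrist_force: [0.5, 0.1, 0.2]
width: 60.1
gripper_force: 0.0
```

```bash
python3 - <<'E'
from h import *
import cv2
o=get_obs();print(o["position"],o["wrist_force"])
i=get_image("wrist");cv2.imwrite("pics/w2.png",i["pixels"])
j=get_image("side");cv2.imwrite("pics/t.png",np.vstack([i["pixels"][:,:],]))
b=cv2.resize(j["pixels"][160:275,200:350],(640,491),interpolation=cv2.INTER_CUBIC)
cv2.imwrite("pics/w2.png",np.vstack([cv2.resize(i["pixels"],(480,300)),cv2.resize(b,(480,300))]))
E
```

```text
[535.95046662  75.52686288  42.156809  ] [0.51142606 0.07513538 0.16576361]
```

View pics/w2.png

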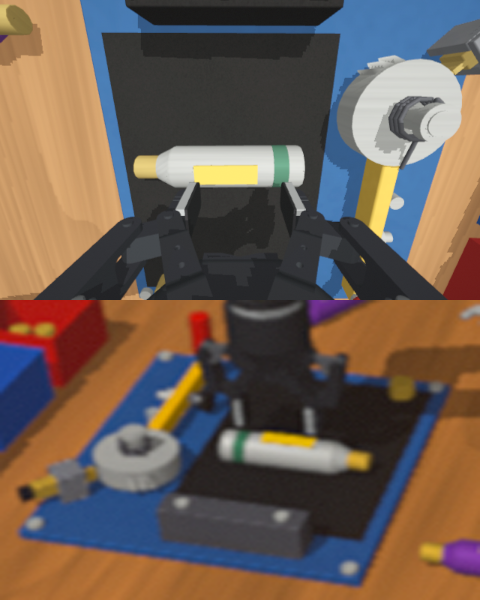

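```bash
python3 - <<'E'
from h import *
s=np.load("s.npy");inv=lambda p:(p[:2]-s[:2])@np.array([[np.cos(s[2]),-np.sin(s[2])],[np.sin(s[2]),np.cos(s[2])]])
i=get_image("wrist");cam("wrist",i);E=cam("wrist")[4];c=-E[:3,:3].T@E[:3,3];print("cam",c,inv(c),"tcp",inv(get_obs()["position"]))
for y in (-22,-15,-10,-5,0,5):
  a=np.arange(0,6.3,.05);P=proj("wrist",tow(s,np.c_[0*a,y+18*np.cos(a),30+18*np.sin(a)]))/4*3
  L=proj("wrist",tow(s,np.c_[0*a,y+18*np.cos(a),30+18*np.sin(a)]))
  print(y,P[:,1].min().round(),P[:,1].max().round(),[(int(np.degrees(x)),int(P[np.argmin(abs(a-x)),1])) for x in (1,1.57,2.2,2.8)])
print(inv(onplane("side",np.array([240/480*150+200,(440-300)/300*115+160]),30)),inv(onplane("side",np.array([365/480*150+200,(460-300)/300*115+160]),30)))
E
```

```text
cam [532.35871622 154.22233036 196.03866288] [ 2.16820271 47.21215666] tcp [  2.33349494 -31.62891419]
-22 146.0 188.0 [(57, 162), (89, 175), (126, 185), (160, 187)]
-15 138.0 181.0 [(57, 154), (89, 167), (126, 178), (160, 180)]
-10 133.0 175.0 [(57, 148), (89, 161), (126, 172), (160, 175)]
-5 127.0 170.0 [(57, 141), (89, 154), (126, 166), (160, 169)]
0 121.0 164.0 [(57, 135), (89, 148), (126, 160), (160, 164)]
5 115.0 158.0 [(57, 129), (89, 142), (126, 154), (160, 158)]
[ 43.00757304 -30.98866021] [-81.12103622 -23.24178938]
```

```bash
python3 - <<'E'
from h import *
s=np.load("s.npy");i=get_image("wrist");cam("wrist",i)
for z in (20,30,40):
  for y in (-42.6,-31.6,-20.6): print(z,y,(proj("wrist",tow(s,[(-28,y,z),(32,y,z)]))*.75).round().tolist())
import cv2
cv2.imwrite("pics/w3.png",cv2.resize(i["pixels"][180:340,200:440],None,fx=3,fy=3,interpolation=cv2.INTER_CUBIC))
E
```

```text
20 -42.6 [[208.0, 183.0], [272.0, 183.0]]
20 -31.6 [[208.0, 172.0], [272.0, 172.0]]
20 -20.6 [[207.0, 161.0], [273.0, 161.0]]
30 -42.6 [[207.0, 188.0], [274.0, 188.0]]
30 -31.6 [[206.0, 177.0], [274.0, 177.0]]
30 -20.6 [[205.0, 165.0], [275.0, 165.0]]
40 -42.6 [[205.0, 194.0], [275.0, 193.0]]
40 -31.6 [[204.0, 182.0], [276.0, 182.0]]
40 -20.6 [[204.0, 170.0], [277.0, 170.0]]
```

View pics/w3.png

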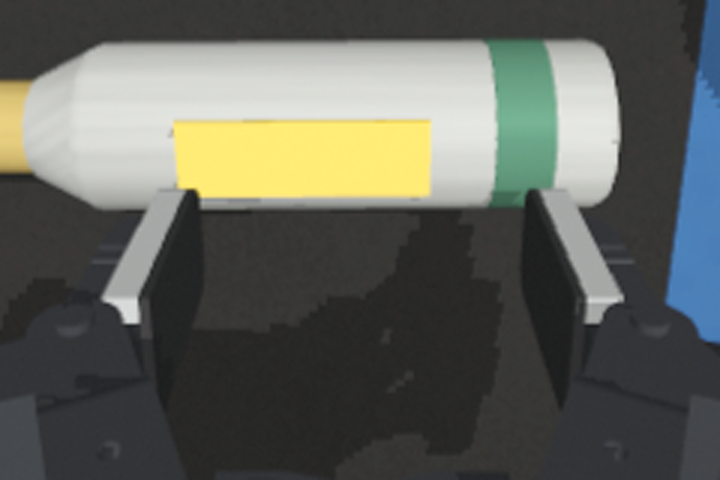

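```bash
python3 - <<'E'
from h import *
s=np.load("s.npy");i=get_image("wrist");cam("wrist",i)
inv=lambda p:(p[:2]-s[:2])@np.array([[np.cos(s[2]),-np.sin(s[2])],[np.sin(s[2]),np.cos(s[2])]])
def ww(u,v): return np.array([200+u/3,180+v/3])
def sd(u,v): return np.array([200+u*150/480,160+(v-300)*115/300])
for z in (20,30,40,50,60,70):
  print(z,"wrist tips",inv(onplane("wrist",ww(199,191),z)).round(),inv(onplane("wrist",ww(527,191),z)).round(),"side tips",inv(onplane("side",sd(238,428),z)).round(),inv(onplane("side",sd(310,434),z)).round())
print(get_obs()["qpos"])
E
```

```text
20 wrist tips [-36. -43.] [ 41. -43.] side tips [ 57. -63.] [-14. -68.]
30 wrist tips [-34. -38.] [ 39. -38.] side tips [ 52. -51.] [-18. -56.]
40 wrist tips [-32. -32.] [ 37. -33.] side tips [ 47. -40.] [-22. -45.]
50 wrist tips [-30. -27.] [ 35. -27.] side tips [ 42. -28.] [-26. -33.]
60 wrist tips [-27. -22.] [ 32. -22.] side tips [ 38. -17.] [-30. -22.]
70 wrist tips [-25. -17.] [ 30. -17.] side tips [33. -5.] [-34. -10.]
[ 2.30404611e+00  3.78658179e+00  1.16385444e+02 -2.41405068e-03
  5.98279497e+01 -1.45675007e-01]
```

Both views put the fingertips near z≈57, above the cartridge top, which is why nothing touched it and it still lies at y≈-22. I'll back off and lower further, watching the force.

Request:
{"op": "jog_arm", "data": {"moves": [[[6,0.05,-1.2,0,0,0,0],[6,0.05,-1.2,0,0,0,0],[6,0.04,-1.0,0,0,0,0],[6,0,0,-0.2,0,0,0],[6,0,0,-0.2,0,0,0],[6,0,0,-0.2,0,0,0],[6,0,0,-0.1,0,0,0],[6,0,0,0,0,0,0]]]}}

```text
clock: 4.8
position: [537.1, 41.6, 34.9]
eef_rot: [-180.0, -0.0, 92.5]
wrist_force: [1.5, 0.4, 0.5]
width: 60.3
gripper_force: 0.0
```

Request:
{"op": "jog_arm", "data": {"moves": [[[6,0,0,-0.1,0,0,0],[6,0,0,-0.1,0,0,0],[6,0,0,-0.1,0,0,0],[6,0,0,0,0,0,0]]]}}

```text
clock: 5.2
position: [537.3, 41.3, 32.1]
eef_rot: [-180.0, 0.0, 92.5]
wrist_force: [0.2, 0.1, 0.5]
width: 59.8
gripper_force: 0.0
```

Request:
{"op": "jog_arm", "data": {"moves": [[[6,0,0,-0.1,0,0,0],[6,0,0,-0.1,0,0,0],[6,0,0,-0.1,0,0,0],[6,0,0,0,0,0,0]]]}}

```text
clock: 5.6
position: [537.2, 41.3, 29.0]
eef_rot: [-180.0, -0.0, 92.5]
wrist_force: [0.9, -1.2, -0.3]
width: 59.7
gripper_force: 0.0
```

Request:
{"op": "jog_arm", "data": {"moves": [[[6,0,0,-0.1,0,0,0],[6,0,0,-0.1,0,0,0],[6,0,0,-0.1,0,0,0],[6,0,0,0,0,0,0]]]}}

```text
clock: 6.0
position: [537.3, 41.3, 26.0]
eef_rot: [-180.0, -0.0, 92.5]
wrist_force: [-0.1, -0.1, 0.3]
width: 59.5
gripper_force: 0.0
```

Request:
{"op": "jog_arm", "data": {"moves": [[[6,0,0,-0.1,0,0,0],[6,0,0,-0.1,0,0,0],[6,0,0,-0.1,0,0,0],[6,0,0,0,0,0,0]]]}}

```text
clock: 6.4
position: [537.2, 41.3, 23.0]
eef_rot: [-180.0, -0.0, 92.5]
wrist_force: [-0.3, -0.3, 0.0]
width: 59.4
gripper_force: 0.0
```

No contact at TCP z 23, so the tips really are higher than the nominal figure. I'll measure them once more in the side and scene views.

```bash
python3 - <<'E'
from h import *
import cv2
s=np.load("s.npy")
j=get_image("side");i=get_image("scene")
c=proj("side",tow(s,(2,-55,30)))[0].astype(int);d=proj("scene",tow(s,(2,-55,30)))[0].astype(int);print(c,d)
f=lambda im,c:cv2.resize(im[c[1]-30:c[1]+20,c[0]-40:c[0]+40],None,fx=7,fy=5.8,interpolation=cv2.INTER_CUBIC)
cv2.imwrite("pics/w4.png",np.vstack([f(j["pixels"],c),f(i["pixels"],d)]))
E
```

```text
[290 210] [340 227]
```

View pics/w4.png

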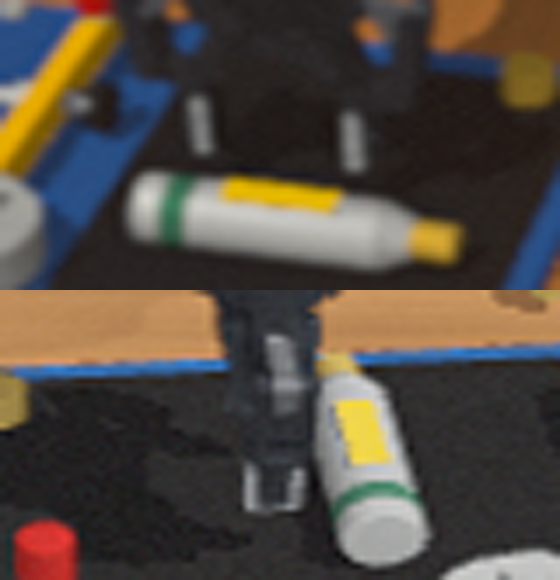

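Side: fingertips at crop (203,153) and (355,170). Scene: near finger's tip corners at crop (247,510) and (303,508). I'll triangulate from these.

```bash
python3 - <<'E'
from h import *
s=np.load("s.npy");inv=lambda p:(p[:2]-s[:2])@np.array([[np.cos(s[2]),-np.sin(s[2])],[np.sin(s[2]),np.cos(s[2])]])
for z in (0,10,20,25,30,35,40,50):
  print(z,"side L,R",inv(onplane("side",(279,206.4),z)).round(),inv(onplane("side",(300.7,209.3),z)).round(),"scene near-finger front,back",inv(onplane("scene",(342.8,234.7),z)).round(),inv(onplane("scene",(335.8,234.9),z)).round())
print(inv(get_obs()["position"]),get_obs()["position"])
E
```

```text
0 side L,R [  56. -102.] [ -15. -104.] scene near-finger front,back [ -1. -48.] [ -2. -69.]
10 side L,R [ 52. -90.] [-19. -92.] scene near-finger front,back [ 10. -49.] [  9. -70.]
20 side L,R [ 47. -79.] [-23. -80.] scene near-finger front,back [ 21. -51.] [ 20. -71.]
25 side L,R [ 45. -73.] [-25. -74.] scene near-finger front,back [ 27. -52.] [ 26. -72.]
30 side L,R [ 42. -67.] [-27. -68.] scene near-finger front,back [ 32. -53.] [ 32. -73.]
35 side L,R [ 40. -61.] [-29. -63.] scene near-finger front,back [ 38. -54.] [ 37. -74.]
40 side L,R [ 38. -55.] [-31. -57.] scene near-finger front,back [ 43. -55.] [ 43. -74.]
50 side L,R [ 33. -44.] [-35. -45.] scene near-finger front,back [ 55. -56.] [ 54. -76.]
[  2.30555614 -65.83534153] [537.45249655  41.28956666  23.26050504]
```

The views agree: the tips are about 15 mm above the reported TCP at this opening, and x and y match. I'll lower 14 mm so the tips are at about 24, then push.

Request:
{"op": "jog_arm", "data": {"moves": [[[6,0,0,-0.2,0,0,0],[6,0,0,-0.2,0,0,0],[6,0,0,-0.2,0,0,0],[6,0,0,-0.2,0,0,0],[6,0,0,-0.2,0,0,0],[6,0,0,-0.2,0,0,0],[6,0,0,-0.2,0,0,0],[6,0,0,0,0,0,0]]]}}

```text
clock: 7.5
position: [537.1, 41.3, 8.8]
eef_rot: [-180.0, -0.0, 92.5]
wrist_force: [0.6, 0.0, 0.9]
width: 60.0
gripper_force: 0.0
```

Request:
{"op": "jog_arm", "data": {"moves": [[[6,-0.02,0.4,0,0,0,0],[6,-0.02,0.4,0,0,0,0],[6,-0.01,0.3,0,0,0,0],[6,-0.01,0.3,0,0,0,0],[6,-0.02,0.3,0,0,0,0],[6,-0.01,0.3,0,0,0,0],[6,-0.01,0.3,0,0,0,0],[6,-0.01,0.3,0,0,0,0],[6,-0.02,0.3,0,0,0,0],[6,-0.01,0.3,0,0,0,0]]]}}

```text
clock: 8.5
position: [536.0, 73.5, 9.2]
eef_rot: [180.0, -0.0, 92.5]
wrist_force: [-0.3, -0.1, 0.2]
width: 60.4
gripper_force: 0.1
```

```bash
cat > meas.py <<'E'
from h import *
import cv2,sys
s=np.load("s.npy");inv=lambda p:(p[:2]-s[:2])@np.array([[np.cos(s[2]),-np.sin(s[2])],[np.sin(s[2]),np.cos(s[2])]])
def cart(n="scene"):
    i=get_image(n);im=i["pixels"];cam(n,i);hsv=cv2.cvtColor(im,cv2.COLOR_BGR2HSV)
    g=cv2.inRange(hsv,(70,80,40),(95,255,255));m=np.zeros_like(g)
    q=proj(n,tow(s,[(-120,-205,12),(195,-205,12),(195,140,12),(-120,140,12)])).astype(np.int32)
    cv2.fillPoly(m,[q],255);ys,xs=np.nonzero(g&m)
    b=cv2.inRange(hsv,(18,90,90),(32,255,255))
    for x,y in ():pass
    print(n,"green ring n",len(xs),"px",xs.mean().round(1),ys.mean().round(1),"at z45:",inv(onplane(n,(xs.mean(),ys.mean()),42)).round(1))
    return im
if __name__=="__main__":
    cart("scene");cart("side");cart("wrist");o=get_obs();print("tcp",inv(o["position"]).round(1),o["position"][2],o["wrist_force"])
E
python3 meas.py; python3 - <<'E'
E
```

```text
scene green ring n 19 px 359.1 230.9 at z45: [33.6 -6.3]
side green ring n 28 px 272.3 220.0 at z45: [35.8 12.1]
wrist green ring n 1736 px 390.2 206.2 at z45: [34.6  3. ]
tcp [  2.2 -33.6] 9.17603399634662 [ 0.31540435  0.49355374 -0.84185265]
```

Request:
{"op": "jog_arm", "data": {"moves": [[[6,-0.01,0.3,0,0,0,0],[6,-0.01,0.3,0,0,0,0],[6,-0.02,0.3,0,0,0,0],[6,-0.01,0.3,0,0,0,0],[6,-0.01,0.3,0,0,0,0],[6,-0.01,0.3,0,0,0,0],[6,-0.02,0.3,0,0,0,0],[6,-0.01,0.3,0,0,0,0],[6,-0.02,0.3,0,0,0,0],[6,-0.01,0.3,0,0,0,0],[6,-0.01,0.3,0,0,0,0],[6,-0.01,0.3,0,0,0,0],[6,-0.02,0.3,0,0,0,0],[6,-0.01,0.3,0,0,0,0],[6,-0.01,0.3,0,0,0,0],[6,-0.01,0.3,0,0,0,0],[6,-0.02,0.3,0,0,0,0],[6,-0.01,0.3,0,0,0,0],[6,-0.01,0.2,0,0,0,0],[6,0,0.1,0,0,0,0]]]}}

```text
clock: 10.65
position: [533.6, 130.6, 9.2]
eef_rot: [-180.0, -0.0, 92.5]
wrist_force: [-0.1, -0.8, -0.1]
width: 59.7
gripper_force: 0.0
```

```bash
python3 meas.py
```

```text
scene green ring n 16 px 378.9 229.8 at z45: [33.7 51.3]
side green ring n 21 px 266.3 230.5 at z45: [37.3 59.7]
wrist green ring n 1729 px 388.7 209.8 at z45: [34.1 58. ]
tcp [ 2.3 23.3] 9.184717899570513 [-0.58369079  0.75544679  0.13459236]
```

Request:
{"op": "jog_arm", "data": {"moves": [[[6,-0.01,0.2,0,0,0,0],[6,-0.01,0.2,0,0,0,0],[6,-0.01,0.2,0,0,0,0],[6,-0.01,0.2,0,0,0,0],[6,0,0.2,0,0,0,0],[6,-0.01,0.2,0,0,0,0],[6,-0.01,0.2,0,0,0,0],[6,-0.01,0.2,0,0,0,0],[6,0,0.1,0,0,0,0],[6,0,0,0,0,0,0]]]}}

```text
clock: 11.8
position: [532.9, 147.5, 9.2]
eef_rot: [-180.0, -0.0, 92.5]
wrist_force: [-0.2, 0.3, -0.4]
width: 60.3
gripper_force: 0.0
```

Request:
{"op": "jog_arm", "data": {"moves": [[[6,0,0.1,0,0,0,0],[6,0,0.1,0,0,0,0],[6,0,0,0,0,0,0]]]}}

```text
clock: 12.1
position: [532.9, 149.3, 9.2]
eef_rot: [-180.0, 0.0, 92.5]
wrist_force: [-0.2, -0.8, -0.1]
width: 60.3
gripper_force: 0.1
```

```bash
python3 meas.py
```

```text
scene green ring n 20 px 385.6 229.1 at z45: [32.6 71.1]
side green ring n 10 px 264.7 232.6 at z45: [38.8 69.4]
wrist green ring n 1395 px 388.8 216.6 at z45: [34.6 73.4]
tcp [ 2.5 42.2] 9.220042353853433 [-0.09190937 -0.13018676 -0.0174059 ]
```

Request:
{"op": "jog_arm", "data": {"moves": [[[6,0,0.1,0,0,0,0],[6,0,0,0,0,0,0]]]}}

```text
clock: 12.45
position: [532.9, 149.9, 9.3]
eef_rot: [-180.0, 0.1, 92.5]
wrist_force: [-0.8, -2.9, 1.3]
width: 60.2
gripper_force: 1.5
```

Request:
{"op": "jog_arm", "data": {"moves": [[[6,0,0.1,0,0,0,0],[6,0,0,0,0,0,0]]]}}

```text
clock: 12.65
position: [532.8, 150.1, 9.3]
eef_rot: [-180.0, 0.1, 92.5]
wrist_force: [-1.5, -6.9, 2.6]
width: 60.3
gripper_force: 3.3
```

Request:
{"op": "jog_arm", "data": {"moves": [[[6,0,0.05,0,0,0,0],[6,0,0,0,0,0,0]]]}}

```text
clock: 12.85
position: [532.8, 150.1, 9.3]
eef_rot: [-179.9, 0.2, 92.5]
wrist_force: [-2.1, -8.1, 3.1]
width: 59.9
gripper_force: 4.2
```

Contact with the block is firm at 7–8 N. I'll back away gently, go up, and check.

Request:
{"op": "jog_arm", "data": {"moves": [[[6,0,-0.1,0,0,0,0],[6,0,-0.1,0,0,0,0],[6,0,-0.1,0,0,0,0],[6,0,-0.2,0,0,0,0],[6,0,-0.3,0,0,0,0],[6,0,-0.7,0,0,0,0],[6,0,-1.5,0,0,0,0],[6,0,-1.5,1,0,0,0],[6,0,-1,3,0,0,0],[6,0,-1,4,0,0,0],[6,0,-1,4,0,0,0],[6,0,-1,4,0,0,0],[6,0,0,0,0,0,0]]]}}

```text
clock: 14.15
position: [537.2, 64.8, 177.8]
eef_rot: [179.2, 0.0, 92.3]
wrist_force: [0.3, 0.4, 0.4]
width: 60.0
gripper_force: 0.0
```

```bash
python3 meas.py; python3 - <<'E'
from meas import *
i=get_image("wrist");cam("wrist",i);cv2.imwrite("pics/w5.png",i["pixels"])
for c in [(57,54,30),(57,90,30),(-55,54,30),(-55,90,30),(-60,90,58),(125,-161,108),(125,-161,46)]: print(c,proj("wrist",tow(s,c)).round())
E
```

```text
scene green ring n 23 px 384.5 229.9 at z45: [35.6 67.2]
side green ring n 11 px 264.8 232.4 at z45: [38.8 68.3]
wrist green ring n 466 px 356.0 72.5 at z45: [33.9 71.6]
tcp [ -1.4 -41. ] 169.415643933336 [ 0.28940801 -0.62055065 -1.22848022]
(57, 54, 30) [[379.  93.]]
(57, 90, 30) [[381.  53.]]
(-55, 54, 30) [[267.  94.]]
(-55, 90, 30) [[264.  54.]]
(-60, 90, 58) [[252.  47.]]
(125, -161, 108) [[452. 327.]]
(125, -161, 46) [[428. 288.]]
```

View pics/w5.png

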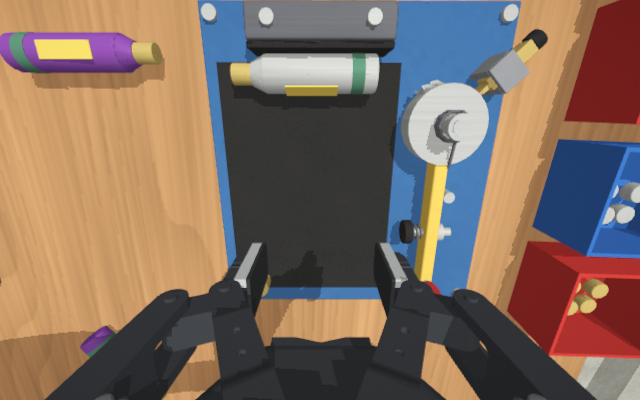

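The cartridge lies along the block: rows 53–95, cols 231–379, against predicted rows 54–93. The arm is still open. Next I'll go to the grip.

Request:
{"op": "jog_arm", "data": {"moves": [[[6,2.63,-2.29,0,0,0,0],[6,2.63,-2.29,0,0,0,0],[6,2.63,-2.29,0,0,0,0],[6,2.63,-2.29,0,0,0,0],[6,2.63,-2.29,0,0,0,0],[6,0,0,0,0,0,0],[6,0,0,0,0,0,0]]]}}

```text
clock: 15.05
position: [663.3, -47.8, 166.6]
eef_rot: [-179.7, -0.1, 92.4]
wrist_force: [-0.4, 0.2, -0.2]
width: 59.8
gripper_force: 0.0
```

```bash
python3 - <<'E'
from meas import *
i=get_image("wrist");cam("wrist",i);hsv=cv2.cvtColor(i["pixels"],cv2.COLOR_BGR2HSV)
o=get_obs();print(o["position"],o["eef_rot"],inv(o["position"]),o["qpos"])
print("pred post top, bottom",proj("wrist",tow(s,[(125,-161,108),(125,-161,46)])).round(),"tip mid",proj("wrist",tow(s,(125,-161,o["position"][2]+10))).round())
m=(cv2.inRange(hsv,(0,150,80),(6,255,255))|cv2.inRange(hsv,(174,150,80),(180,255,255)))
n,l,st,c=cv2.connectedComponentsWithStats(m)
for k in range(1,n):
    if st[k,4]>150: print(st[k],c[k].round())
E
```

```text
[663.06677443 -47.25160223 167.08530593] [-1.79783840e+02 -5.89721588e-02  9.24620793e+01] [ 123.91695608 -159.7989132 ] [-8.70796491e+00  1.10913678e+01  9.51782568e+01  1.66277255e-02
  7.39538653e+01 -1.11747827e+01]
pred post top, bottom [[322. 212.]
 [322. 191.]] tip mid [[322. 254.]]
[  430   149   183   122 16163] [517. 209.]
[307 183  25  40 795] [319. 203.]
```

Request:
{"op": "jog_arm", "data": {"moves": [[[6,0.05,-0.1,-4,0,0,0],[6,0.03,0,-3,0,0,0],[6,0,0,-2,0,0,0],[6,0,0,-1,0,0,0],[6,0,0,-1,0,0,0],[6,0,0,0,0,0,0]]], "force": 40}}

```text
clock: 15.7
position: [664.3, -48.1, 58.3]
eef_rot: [-179.9, -0.0, 92.5]
wrist_force: [0.1, -0.8, -0.4]
width: 60.2
gripper_force: 0.0
```

Request:
{"op": "jog_arm", "data": {"moves": [[[1,0,0,0,0,0,0],[1,0,0,0,0,0,0],[1,0,0,0,0,0,0],[1,0,0,0,0,0,0],[1,0,0,0,0,0,0],[1,0,0,0,0,0,0],[1,0,0,0,0,0,0]]]}}

```text
clock: 16.4
position: [663.6, -49.0, 61.0]
eef_rot: [-179.7, 0.0, 92.4]
wrist_force: [-10.9, -0.5, 7.8]
width: 21.0
gripper_force: 38.7
```

Request:
{"op": "jog_arm", "data": {"moves": [[[1,-0.1,0,0.3,0,0,0],[1,0,0,0,0,0,0]]]}}

```text
clock: 16.6
position: [662.7, -49.0, 61.2]
eef_rot: [-179.8, -0.0, 92.4]
wrist_force: [-3.6, -2.4, -4.5]
width: 20.8
gripper_force: 40.5
```

```bash
python3 - <<'E'
from meas import *
th=np.r_[np.linspace(0,.8,13),np.linspace(.8,1.5,13)[1:],np.linspace(1.5,1.66,9)[1:]]
P=tow(s,np.c_[125-185*np.sin(th),24-185*np.cos(th),0*th])/10
R=np.round(P,2);d=np.diff(R,axis=0);r=-np.degrees(np.diff(th))
for k in range(len(d)): print(f"{th[k+1]:.3f} [1,{d[k,0]:.2f},{d[k,1]:.2f},0,0,0,{r[k]:.2f}]")
E
```

```text
0.067 [1,-1.23,-0.01,0,0,0,-3.82]
0.133 [1,-1.23,0.07,0,0,0,-3.82]
0.200 [1,-1.23,0.15,0,0,0,-3.82]
0.267 [1,-1.21,0.23,0,0,0,-3.82]
0.333 [1,-1.19,0.31,0,0,0,-3.82]
0.400 [1,-1.17,0.39,0,0,0,-3.82]
0.467 [1,-1.14,0.47,0,0,0,-3.82]
0.533 [1,-1.11,0.54,0,0,0,-3.82]
0.600 [1,-1.07,0.62,0,0,0,-3.82]
0.667 [1,-1.02,0.69,0,0,0,-3.82]
0.733 [1,-0.98,0.75,0,0,0,-3.82]
0.800 [1,-0.92,0.81,0,0,0,-3.82]
0.858 [1,-0.77,0.77,0,0,0,-3.34]
0.917 [1,-0.71,0.80,0,0,0,-3.34]
0.975 [1,-0.67,0.85,0,0,0,-3.34]
1.033 [1,-0.62,0.88,0,0,0,-3.34]
1.092 [1,-0.57,0.92,0,0,0,-3.34]
1.150 [1,-0.51,0.95,0,0,0,-3.34]
1.208 [1,-0.45,0.98,0,0,0,-3.34]
1.267 [1,-0.40,1.00,0,0,0,-3.34]
1.325 [1,-0.34,1.03,0,0,0,-3.34]
1.383 [1,-0.28,1.04,0,0,0,-3.34]
1.442 [1,-0.21,1.06,0,0,0,-3.34]
1.500 [1,-0.16,1.07,0,0,0,-3.34]
1.520 [1,-0.04,0.36,0,0,0,-1.15]
1.540 [1,-0.03,0.37,0,0,0,-1.15]
1.560 [1,-0.02,0.37,0,0,0,-1.15]
1.580 [1,-0.02,0.37,0,0,0,-1.15]
1.600 [1,-0.01,0.37,0,0,0,-1.15]
1.620 [1,0.00,0.37,0,0,0,-1.15]
1.640 [1,0.00,0.37,0,0,0,-1.15]
1.660 [1,0.02,0.37,0,0,0,-1.15]
```

Request:
{"op": "jog_arm", "data": {"moves": [[[1,-1.23,-0.01,0,0,0,-3.82],[1,-1.23,0.07,0,0,0,-3.82],[1,-1.23,0.15,0,0,0,-3.82],[1,-1.21,0.23,0,0,0,-3.82],[1,-1.19,0.31,0,0,0,-3.82],[1,-1.17,0.39,0,0,0,-3.82],[1,-1.14,0.47,0,0,0,-3.82],[1,-1.11,0.54,0,0,0,-3.82],[1,-1.07,0.62,0,0,0,-3.82],[1,-1.02,0.69,0,0,0,-3.82],[1,-0.98,0.75,0,0,0,-3.82],[1,-0.92,0.81,0,0,0,-3.82],[1,0,0,0,0,0,0]]]}}

```text
clock: 17.9
position: [527.8, 1.2, 61.2]
eef_rot: [-180.0, 0.1, 46.7]
wrist_force: [-0.9, -6.3, -8.7]
width: 21.0
gripper_force: 40.4
```

```bash
python3 - <<'E'
from meas import *
o=get_obs();p=inv(o["position"]);v=p-[125,24];print(p,"R",np.hypot(*v),"theta",np.arctan2(-v[0],-v[1]),o["position"][2],o["eef_rot"],o["wrist_force"],o["width"],o["gripper_force"])
E
```

```text
[  -9.12088934 -105.42632525] R 186.38558588798736 theta 0.8032092704509082 61.20524810431678 [-1.79981200e+02  1.25931389e-01  4.66614994e+01] [-0.9208003  -6.30156786 -8.71319014] 21.03414530152009 40.434908866882324
```

Request:
{"op": "jog_arm", "data": {"moves": [[[1,-0.77,0.77,-0.1,0,0,-3.34],[1,-0.71,0.8,0,0,0,-3.34],[1,-0.67,0.85,0,0,0,-3.34],[1,-0.62,0.88,0,0,0,-3.34],[1,-0.57,0.92,0,0,0,-3.34],[1,-0.51,0.95,0,0,0,-3.34],[1,-0.45,0.98,0,0,0,-3.34],[1,-0.4,1.0,0,0,0,-3.34],[1,-0.34,1.03,0,0,0,-3.34],[1,-0.28,1.04,0,0,0,-3.34],[1,-0.21,1.06,0,0,0,-3.34],[1,-0.16,1.07,0,0,0,-3.34],[1,0,0,0,0,0,0]]]}}

```text
clock: 19.2
position: [470.8, 115.7, 61.1]
eef_rot: [-179.9, 0.2, 6.6]
wrist_force: [-7.3, 2.8, -0.9]
width: 20.7
gripper_force: 41.3
```

```bash
cat > st.py <<'E'
from meas import *
o=get_obs();p=inv(o["position"]);v=p-[125,24];print(p,"R",np.hypot(*v),"theta",np.arctan2(-v[0],-v[1]),o["position"][2],o["eef_rot"],o["wrist_force"],o["width"],o["gripper_force"],o["qpos"])
E
python3 st.py
```

```text
[-60.98403663  11.40676886] R 186.40990143121155 theta 1.5031881696350293 61.1261894742552 [-179.92699816    0.24670416    6.55920527] [-7.2770636   2.78194112 -0.89934284] 20.678768021069207 41.337448954582214 [ 7.41099003e+00 -4.86750618e+00  1.22864778e+02  8.66254050e-02
  6.22483468e+01  9.08114413e+01]
```

Request:
{"op": "jog_arm", "data": {"moves": [[[1,-0.04,0.36,0,0,0,-1.15],[1,-0.03,0.37,0,0,0,-1.15],[1,-0.02,0.37,0,0,0,-1.15],[1,-0.02,0.37,0,0,0,-1.15],[1,-0.01,0.37,0,0,0,-1.15],[1,0,0,0,0,0,0],[1,0,0,0,0,0,0]]]}}

```text
clock: 19.9
position: [469.7, 131.8, 61.1]
eef_rot: [179.8, 0.3, 0.9]
wrist_force: [-8.1, -9.2, 0.9]
width: 20.8
gripper_force: 41.7
```

```bash
python3 st.py
```

```text
[-61.41817328  27.59160757] R 186.45276874661596 theta 1.590060346018633 61.073791266427385 [179.81326202   0.28438825   0.90921161] [-8.10933191 -9.16729977  0.89299955] 20.78060456580319 41.6938179731369 [  9.45483454  -4.39958878 122.43565918  -0.16087883  62.27300199
  98.62039398]
```

Request:
{"op": "jog_arm", "data": {"moves": [[[1,0,0.37,0,0,0,-1.15],[1,0,0.2,0,0,0,-0.5],[1,0,0,0,0,0,0],[1,0,0,0,0,0,0],[1,0,0,0,0,0,0]]]}}

```text
clock: 20.4
position: [469.7, 136.8, 61.1]
eef_rot: [179.7, 0.3, -0.7]
wrist_force: [-8.6, -12.5, 1.3]
width: 20.9
gripper_force: 41.9
```

```bash
python3 st.py
```

```text
[-61.22104658  32.57479812] R 186.4183610900616 theta 1.6168101673086532 61.086706250884426 [179.72820465   0.29262837  -0.7339133 ] [ -8.61805428 -12.48023411   1.29972337] 20.917766811640142 41.92353665828705 [ 10.07634438  -4.19472513 122.24291069  -0.23956182  62.29043268
 100.92158427]
```

Request:
{"op": "jog_arm", "data": {"moves": [[[1,0,0.1,0,0,0,-0.3],[1,0,0,0,0,0,0],[1,0,0,0,0,0,0]]]}}

```text
clock: 20.7
position: [469.7, 137.7, 61.1]
eef_rot: [179.7, 0.3, -1.0]
wrist_force: [-8.2, -12.5, 2.3]
width: 21.0
gripper_force: 42.0
```

```bash
python3 st.py; python3 - <<'E'
from h import *
import cv2
a=get_image("scene")["pixels"];b=get_image("side")["pixels"];w=get_image("wrist")["pixels"]
f=lambda x:cv2.resize(x,(400,300),interpolation=cv2.INTER_CUBIC)
cv2.imwrite("pics/fin.png",np.vstack([np.hstack([f(a[195:295,285:420]),f(b[165:280,195:345])]),np.hstack([f(w),f(a[100:340,120:520])])]))
E
```

```text
[-61.19794629  33.44974868] R 186.43758460061014 theta 1.6215039110179827 61.05876971953908 [179.7163005    0.29358597  -1.0421719 ] [ -8.16946237 -12.46746967   2.26856709] 20.98312700269904 41.977046728134155 [ 10.18346094  -4.15763883 122.21127488  -0.24976428  62.28978546
 101.34170918]
```

View pics/fin.png

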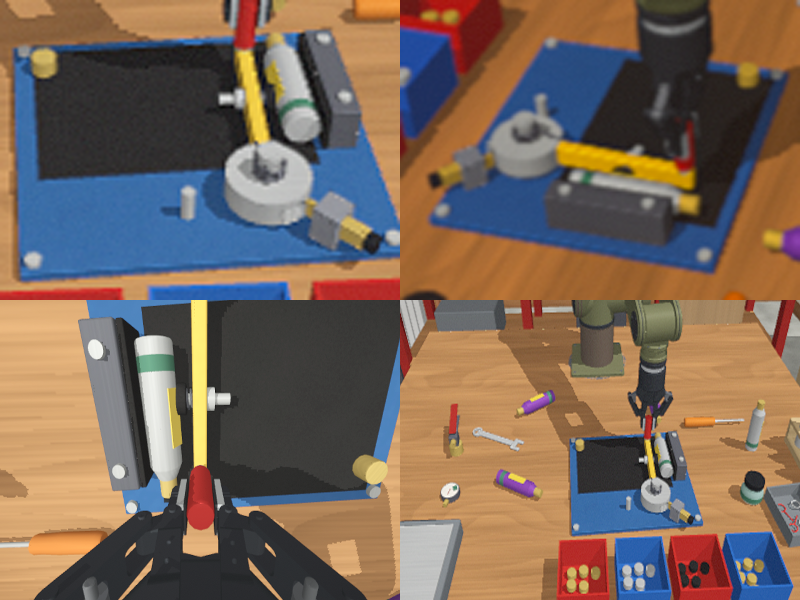

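The final view shows the arm closed over the cartridge with its pad against it. The cartridge lies along the block, the post is pinched, and the bystanders haven't moved. The arm is at about 1.62 rad with about 12.5 N on the grip, so I'm handing in.

```bash
python3 -c "
from rig import *
print(sign_off())"
```

```text
the job is handed in; nothing more can be done
None
```

The cartridge was rolled against the rest block, and the clamp arm is swung to about 1.62 rad, past the last click at 1.56. Its pad presses on the cartridge and the gripper still holds the arm there with about 12.5 N; the job is handed in, but no verdict came back.

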